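Set the daily-special dial to the muffin

TASK

Set the daily-special dial on the white pedestal to the muffin that stands beside it: with a fingertip, flick the wheel's toothed edge clockwise (seen from above), click by click, until its raised arrow rests pointing at the muffin. Do not let the arrow go past the muffin or turn the wheel backwards, and leave everything that stands round the pedestal standing where it is; nothing is to be gripped or lifted.

Things in the scene. Friction and masses are not known exactly. Their poses are not given: they have to be found in the camera images.
- stand: White pedestal, fixed to the table, 138 mm tall: foot 100, head 60 mm across. Origin: centre of its underside, on the wheel's axis. z up; x points to the middle of three places 95 mm from the axis (within 5 mm): along x, 60 degrees left and 60 degrees right of x. Muffin, roll and honey jar stand there in any order. Its -x side is free; glass domes up to 133 mm tall stand farther in front.
- arrow (a point): Centre of the wheel's flat upper face, on its upright axis, 160 mm above the table; turns with the wheel. x is the way the raised dark arrow points (5 mm high, reaches 45 mm from the axis), z up. The wooden wheel lies level, 20 mm thick (140 to 160 mm above the table), its body 46 mm in radius with six teeth round it. Hub cap 10 mm high.
- tooth (a point): Outer end, at mid thickness, of the tooth that stands 30 degrees to the left of the arrow; 64 mm from the axis, 150 mm above the table; turns with the wheel. The six teeth are radial, 60 degrees apart, each 9 mm wide, 18 mm thick and 18 mm long with a rounded end; the arrow points midway between two. Below the teeth there is free air down to 110 mm above the table.
- dial (a joint): Wheel angle, rad, growing clockwise seen from above; 0 at the start, the arrow then pointing along the pedestal's -x. It rests every 1.047 rad (one click): a detent draws it to the nearest rest, so pushed a little past half a click it runs on to the next and stays. A tooth takes 1 to 3 N. The left, middle and right places come after 2, 3 and 4 clicks.
- muffin: The muffin, 76 mm across and 66 mm tall, loose on the table beside the pedestal. Origin: centre of its underside.
- filled_roll: Filled bread roll, 83 mm across and 40 mm tall, loose on the table beside the pedestal. Origin: centre of its underside.
- honey_jar: Jar of honey with a screw lid, 62 mm across and 86 mm tall, loose on the table beside the pedestal. Origin: centre of its underside.
- jam_jar: Jam jar, 62 mm across and 99 mm tall, to the right in front of the pedestal; a bystander. Origin: centre of its underside.
- pepper_mill: Wooden pepper mill, 58 mm across and 150 mm tall, to the left behind; a bystander. Origin: centre of its underside.
- salt_shaker: Salt shaker, 44 mm across and 90 mm tall, to the left behind; a bystander. Origin: centre of its underside.
- price_block: Wooden price holder with a black card, 62 mm wide and 58 mm tall, to the left; a bystander. Origin: centre of its underside.

How it is judged:
By the outcome, as a careful person would: the job done as asked, in the order asked, and still so for the second after the job is handed in, with the robot touching nothing.
It also fails if it takes over 64 s, if anything falls off the work surface, if the arm or the gripper's body presses on something with over 40 N, if the wrist force passes 120 N, or if a joint passes its speed limit or range.

ROBOT

A 7-joint arm with a two-finger parallel gripper is mounted at the origin on a cart in front of the work surface, level with it; the furniture and walls round the work are solid. World frame = base frame: x ahead of the robot, y to its left, z up, the work surface at z = 0. Lengths are in m, angles in rad, forces in N, time in s.
With the tool pointing down it reaches from about 0.425 to 0.875 m from the base axis. Payload 4.7 kg.
Tool frame: the origin (TCP) lies at the very end of the fingers, on their centre line; the grasp point (between the pads) lies 19 mm behind it; z points along the fingers, y is the line along which they close (so a half turn about z gives the same grasp; the last joint's range is limited). The gripper opens to 87 mm and grips with 3 to 60 N. Pads are 19 mm wide; open, the fingers measure 117 mm over their backs; the gripper's body (75 mm by 190 mm) begins 51 mm behind the grasp point.
Start: joints at [-1.23, 0.321, -0.07, 1.45, 0.023, 1.371, -0.057], TCP at [0.209, 0.616, 0.223] pointing down, gripper open.
Joint ranges: [-2.86, 2.86], [-0.3, 2.09], [-1.38, 1.24], [0.06, 2.45], [-1.56, 4.7], [0.09, 2.05], [-2.69, 2.69]. Speed limits (rad/s): [2.57, 2.57, 3.14, 3.14, 3.14, 3.14, 3.14].

INTERFACE

Orientations are given as a rotation vector (axis times angle).
In Python, from bench import ctrl gives the robot as it stands.
- The arm moves only by the shell command python3 -m jog 'ROWS' [FORCE]. ROWS is JSON, a list that holds one entry, the list of rows, each a list of 7 numbers: the shift along the tool's x, y, z in mm, then the turn, a rotation vector about the tool's x, y, z in degrees, then the finger opening in mm, from 0 to 87. A call has 1 to 10 rows; each row is the pose to reach, as a shift and turn from the pose commanded when the call began, along the tool's axes at that moment; what a row does not reach only later rows make up. A row lasts 1/10 s, in which the tool goes at most 50 mm and 8.59 degrees, less where a joint would pass 70% of its speed; a pose out of reach is approached as far as the arm can. A call with a gripper value outside its range is refused whole. The fingers move at their own pace and stop on an object; FORCE is the grip in N (left out, the last holds). Time passes only in rows, so rows that repeat a pose let the fingers close. It gives the time, the measured TCP pose, the force, the opening and the grip force at its end, in the units of the state.
- ctrl.get_state(): the state, without advancing time (a new reading comes with each control period).
- ctrl.get_image(name): name is "scene" or "top" or "wrist"; returns a dict with "image" (420x560x3 uint8, red, green, blue), "depth" (420x560 float32, m along the optical axis (not along the pixel's ray), 0 where there is no reading), "fov_y" (degrees; the focal length in pixels is half the picture's height over the tangent of half this angle, whatever the lens; pixels are square), "cx", "cy" (the principal point, pixels), "k1" (the pictures are not rectified: a ray, as slopes to the right and down, at radius r is drawn at 1 + k1 r^2 times it, then the intrinsics apply), "rvec" (rotation vector, rad) and "tvec" (3), from world to camera coordinates, as OpenCV has them. Camera axes: x right, y down, z forward; pixel columns grow to the right and rows downward; lengths in m; the calibration is good to about 2 mm. A picture is of the moment at which its call begins.
- ctrl.close_job(): hands the job in; it is judged then, once.
The state is a dict: "time": time; "joint_positions": joint angles; "qd": joint speeds; "joint_torque": joint torques, N m; "position": TCP position; "tool_rot": TCP orientation; "ft_force": force on the tool from outside, world axes, zero at the start; "torque": the same for the moment, N m; "grip_width": opening from 0.0 (shut) to 1.0 (fully open); "grip_force": force on a finger pad.
Only numpy, scipy, OpenCV 4.12 (cv2) and the standard library are available. Lean on these libraries where they do the work, as an engineer would, in place of code of your own. Each camera call takes 0.05 s, during which the arm holds its last target. There are 200 camera calls.

## Working session

There is one attempt and no reset: what is moved stays moved. The work goes in short steps, Python scripts to look and compute and a shell command to move; the robot and the scene stay as the last step left them, time stands still between calls to the robot, and variables do not carry over. Pictures are saved under pics/ and viewed, at most 10 in all, crops included, and the job is handed in when it is done.

```bash
mkdir -p pics; cat > h.py <<'E'
import numpy as np, cv2
from bench import ctrl
from scipy.spatial.transform import Rotation as R
def grab(n,save=None):
    d=ctrl.get_image(n)
    if save: cv2.imwrite('pics/'+save,d['image'][:,:,::-1])
    return d
def cloud(d):
    h,w=d['depth'].shape; f=h/2/np.tan(np.radians(d['fov_y'])/2)
    K=np.array([[f,0,d['cx']],[0,f,d['cy']],[0,0,1.]])
    u,v=np.meshgrid(np.arange(w),np.arange(h))
    p=np.stack([u,v],-1).reshape(-1,1,2).astype(float)
    n=cv2.undistortPoints(p,K,np.array([d['k1'],0,0,0.])).reshape(h,w,2)
    z=d['depth'][...,None]
    c=np.concatenate([n*z,z],-1)
    M=R.from_rotvec(np.ravel(d['rvec'])).as_matrix()
    return (c-np.ravel(d['tvec']))@M
E
python3 - <<'E'
from h import *
s=ctrl.get_state();print(s)
for n in('top','scene'):
    d=grab(n,n+'0.png');P=cloud(d);np.savez(n+'0.npz',P=P,im=d['image'],dep=d['depth'])
    print(n,d['fov_y'],d['k1'],d['tvec'])
E
```

```text
{'time': 0.0, 'joint_positions': array([-1.22990235,  0.32182094, -0.07011636,  1.45168661,  0.02260892,
        1.37078633, -0.05694456]), 'qd': array([-0.00145941,  0.00150814, -0.00010797,  0.00114708,  0.00098475,
       -0.00242845,  0.00094414]), 'joint_torque': array([-1.76418282e-03, -4.91292429e+01, -4.04916890e-01, -3.12526774e+01,
       -6.40500477e-02,  4.34371771e-02,  2.00525628e-04]), 'position': array([0.20850849, 0.61506171, 0.22145727]), 'tool_rot': array([-5.10982478e-01, -3.09953913e+00,  2.98655149e-03]), 'ft_force': array([1.1571971 , 0.44656327, 0.72523841]), 'torque': array([-0.0328381 , -0.00913585, -0.00853869]), 'grip_force': 0.0, 'grip_width': 0.9991970027957523}
top 44.28799379759771 -0.19517771822958 [0.10565481 0.64778711 0.99561258]
scene 55.392380900989046 -0.11570400433112711 [0.61231569 0.22817859 0.76065695]
```

View pics/top0.png

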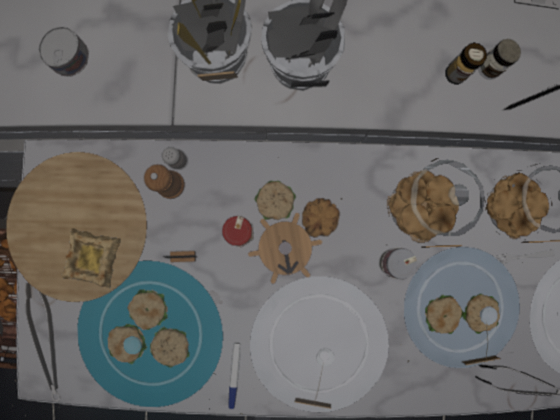

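View pics/scene0.png

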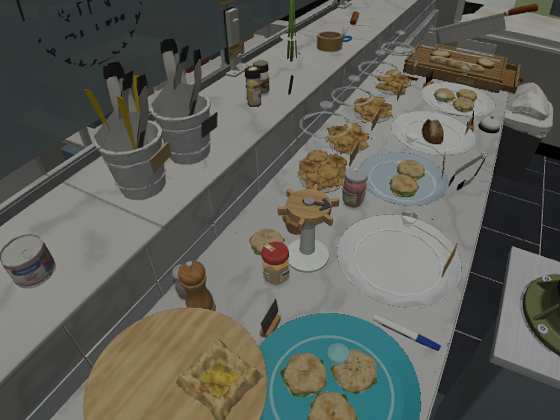

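The top view shows the wheel at (286,246) with its arrow pointing down. The honey jar is left (237,230), the roll is in the middle (275,200) and the muffin is right (320,217), so the muffin needs 4 clicks. The scene view shows the same layout.

```bash
python3 - <<'E'
from h import *
a=np.load('top0.npz');P=a['P'];im=a['im']
for u,v in[(286,246),(275,200),(320,217),(237,230),(160,178),(400,263),(320,345),(173,157),(180,256)]: print((u,v),P[v,u].round(3),im[v,u])
m=(P[...,2]>.15)&(P[...,2]<.175); m[:190]=0;m[300:]=0;m[:,:220]=0;m[:,350:]=0
Q=P[m];xy=Q[:,:2]
(c,r)=cv2.minEnclosingCircle(xy.astype(np.float32));print('wheel enc',c,r,len(Q),np.median(Q[:,2]))
# refine: circle from teeth tips
c=np.array(c)
d=xy-c;rr=np.hypot(*d.T);an=np.degrees(np.arctan2(d[:,1],d[:,0]))%360
h=[(int(b),round(float(rr[(an>=b)&(an<b+6)].max()),3)) for b in range(0,360,6) if ((an>=b)&(an<b+6)).any()];print(h)
dark=m&(im.sum(-1)<190); D=P[dark][:,:2];print('dark',len(D),D.mean(0),'dir',np.degrees(np.arctan2(*(D.mean(0)-c)[::-1])))
mm=(np.abs(P[...,2]-.045)<.03)
for n,(u,v) in dict(roll=(275,200),muf=(320,217),honey=(237,230)).items():
    uu,vv=np.meshgrid(np.arange(560),np.arange(420)); k=(np.hypot(uu-u,vv-v)<22)&(P[...,2]>.015)&(P[...,2]<.1)
    print(n,np.median(P[k][:,:2],0), np.degrees(np.arctan2(*(np.median(P[k][:,:2],0)-c)[::-1])))
# what is above .1 near
k=(P[...,2]>.09)&(np.hypot(P[...,0]-c[0],P[...,1]-c[1])<.3)&~m
for lo in range(-180,180,15):
    A=P[k];t=np.degrees(np.arctan2(A[:,1]-c[1],A[:,0]-c[0]));s=(t>=lo)&(t<lo+15)
    if s.sum()>5: print(lo,s.sum(),A[s].mean(0).round(3),A[s][:,2].max().round(3))
s=ctrl.get_state();print(R.from_rotvec(s['tool_rot']).as_matrix().round(3),s['position'])
E
```

```text
(286, 246) [0.576 0.098 0.17 ] [105 102 104]
(275, 200) [0.666 0.119 0.039] [112  98  79]
(320, 217) [0.634 0.033 0.06 ] [106  82  55]
(237, 230) [0.604 0.188 0.084] [100  46  46]
(160, 178) [0.692 0.325 0.136] [94 69 51]
(400, 263) [ 0.55  -0.114  0.098] [114 113 117]
(320, 345) [0.381 0.023 0.007] [139 140 142]
(173, 157) [0.739 0.313 0.087] [111 108 107]
(180, 256) [0.553 0.302 0.04 ] [43 41 39]
wheel enc (0.5728777647018433, 0.0999436154961586) 0.06452498584985733 2581 0.1594807031884255
[(0, 0.045), (6, 0.045), (12, 0.046), (18, 0.046), (24, 0.046), (30, 0.048), (36, 0.064), (42, 0.063), (48, 0.045), (54, 0.046), (60, 0.046), (66, 0.045), (72, 0.045), (78, 0.045), (84, 0.045), (90, 0.046), (96, 0.064), (102, 0.063), (108, 0.045), (114, 0.046), (120, 0.046), (126, 0.045), (132, 0.046), (138, 0.045), (144, 0.046), (150, 0.047), (156, 0.064), (162, 0.063), (168, 0.045), (174, 0.044), (180, 0.044), (186, 0.045), (192, 0.045), (198, 0.046), (204, 0.046), (210, 0.045), (216, 0.064), (222, 0.064), (228, 0.045), (234, 0.045), (240, 0.046), (246, 0.046), (252, 0.045), (258, 0.046), (264,
[... 346 characters left out ...]
025] -48.24232984825375
honey [0.60244617 0.18685592] 71.2111988796322
-180 54 [0.29  0.046 0.098] 0.119
-165 284 [0.383 0.026 0.146] 0.154
-105 720 [ 0.548 -0.116  0.098] 0.104
-90 288 [ 0.601 -0.156  0.157] 0.233
-75 500 [ 0.668 -0.15   0.207] 0.241
-60 61 [ 0.722 -0.14   0.176] 0.182
-45 886 [ 0.798 -0.063  0.168] 0.174
-30 1648 [0.816 0.001 0.169] 0.175
-15 2762 [0.829 0.065 0.229] 0.419
0 2226 [0.829 0.131 0.185] 0.297
15 2212 [0.824 0.201 0.195] 0.296
30 887 [0.798 0.262 0.169] 0.174
45 179 [0.716 0.322 0.126] 0.169
60 494 [0.688 0.332 0.132] 0.152
90 926 [0.571 0.115 1.04 ] 1.04
[[-0.947  0.321 -0.   ]
 [ 0.321  0.947 -0.002]
 [-0.    -0.002 -1.   ]] [0.20854674 0.61510702 0.22156665]
```

```bash
cat >> h.py <<'E'
C=np.array([.573,.100])
def rel():
    s=ctrl.get_state();M=R.from_rotvec(s['tool_rot']).as_matrix()
    a=np.radians(26);y=np.array([np.cos(a),np.sin(a)]);x=np.array([-y[1],y[0]])
    d=s['position'][:2]-C
    print('t',round(s['time'],2),'XY',(1e3*np.array([d@x,d@y])).round(1),'z',(1e3*s['position'][2]).round(1),'yaw y',np.degrees(np.arctan2(M[1,1],M[0,1])).round(1),'tilt',M[2].round(3),'F',s['ft_force'].round(1),s['grip_width'].round(2))
def wheel(save=None):
    d=grab('top',save);P=cloud(d);im=d['image'].astype(int)
    m=(P[...,2]>.145)&(P[...,2]<.175)&(np.hypot(P[...,0]-C[0],P[...,1]-C[1])<.066)
    q=P[m][:,:2]-C;r=np.hypot(*q.T);t=np.degrees(np.arctan2(q[:,1],q[:,0]))
    k=r>.05;ph=np.angle(np.exp(6j*np.radians(t[k])).mean(),deg=True)/6
    D=P[m&(im.sum(-1)<190)][:,:2]-C
    print('teeth at',ph.round(1),'mod 60; arrow',np.degrees(np.arctan2(*D.mean(0)[::-1])).round(1),'n',len(D),k.sum())
E
R='[-490,-444,0,0,0,45,0]'; python3 -m jog '[[[-490,-444,0,0,0,45,0],[-490,-444,0,0,0,45,0],[-490,-444,0,0,0,45,0],[-490,-444,0,0,0,45,0],[-490,-444,0,0,0,45,0],[-490,-444,0,0,0,45,0],[-490,-444,0,0,0,45,0],[-490,-444,0,0,0,45,0],[-490,-444,0,0,0,45,0],[-490,-444,0,0,0,45,0]]]' 
python3 -c "
from h import *
rel()"
```

```text
time: 1.1
position: [0.4522, 0.1767, 0.2224]
tool_rot: [-1.658, -2.668, -0.0]
ft_force: [1.0, 0.2, -0.8]
grip_width: 0.171
grip_force: 0.0Traceback (most recent call last):
  File "<string>", line 3, in <module>
    rel()
    ~~~^^
  File "h.py", line 23, in rel
    print('t',round(s['time'],2),'XY',(1e3*np.array([d@x,d@y])).round(1),'z',(1e3*s['position'][2]).round(1),'yaw y',np.degrees(np.arctan2(M[1,1],M[0,1])).round(1),'tilt',M[2].round(3),'F',s['ft_force'].round(1),s['grip_width'].round(2))
                                                                                                                                                                                                                    ^^^^^^^^^^^^^^^^^^^^^
AttributeError: 'float' object has no attribute 'round'
```

```bash
sed -i "s/,s\['grip_width'\].round(2)/,s['grip_width']/" h.py
python3 -m jog '[[[-50,3,0,0,0,0,0],[-100,6,0,0,0,0,0],[-145,9,0,0,0,0,0],[-160,9,0,0,0,0,0],[-160,9,0,0,0,0,0],[-160,9,0,0,0,0,0]]]' >/dev/null
python3 -c "
from h import *
rel();wheel()"
```

```text
t 1.7 XY [-35.  -64.7] z 222.1 yaw y 26.3 tilt [ 0.001 -0.001 -1.   ] F [-0.5 -0.4 -1.2] 0.002066214129327636
teeth at -18.8 mod 60; arrow -168.6 n 92 204
```

```bash
python3 -m jog '[[[-4,-2,0,0,0,0,0],[-4,-2,30,0,0,0,0],[-4,-2,55,0,0,0,0],[-4,-2,70,0,0,0,0],[-4,-2,77,0,0,0,0],[-4,-2,77,0,0,0,0],[-4,-2,77,0,0,0,0]]]' >/dev/null
python3 -c "
from h import *
rel()
d=grab('wrist','w1.png')
d=grab('scene');cv2.imwrite('pics/s1.png',cv2.resize(d['image'][150:300,220:420,::-1],None,fx=3,fy=3))"
```

```text
t 2.45 XY [-40.2 -65.9] z 146.5 yaw y 26.3 tilt [-0.     0.002 -1.   ] F [ 0.1 -0.5  0.5] 0.004390510388091797
```

View pics/s1.png

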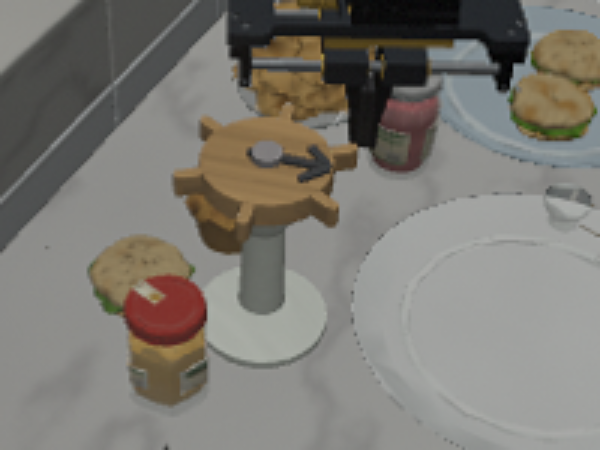

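The closed finger, at (365,115), stands just behind the tooth at (345,157), in the gap and at tooth height. I'll push slowly.

```bash
python3 -m jog '[[[5,0,0,0,0,0,0],[9,0,0,0,0,0,0],[13,0,0,0,0,0,0],[17,0,0,0,0,0,0],[21,0,0,0,0,0,0],[25,0,0,0,0,0,0],[29,0,0,0,0,0,0],[32,0,0,0,0,0,0],[35,0,0,0,0,0,0],[38,0,0,0,0,0,0]]]' >/dev/null
python3 -c "
from h import *
rel();wheel()"
```

```text
t 3.55 XY [ -1.4 -66.3] z 145.6 yaw y 26.3 tilt [ 0.001  0.001 -1.   ] F [ 0.3 -0.1 -0.3] 0.004789287044455424
teeth at 11.5 mod 60; arrow 175.8 n 36 179
```

```bash
python3 -m jog '[[[1,0,0,0,0,0,0],[2,0,0,0,0,0,0],[3,0,0,0,0,0,0],[4,0,0,0,0,0,0],[4,0,0,0,0,0,0],[4,0,0,0,0,0,0]]]' >/dev/null
python3 -c "
from h import *
rel();wheel('t2.png')"
```

```text
t 4.2 XY [  1.8 -66.8] z 145.6 yaw y 26.3 tilt [-0.  0. -1.] F [-0.8 -0.4 -0.6] 0.004285373120443678
teeth at -18.8 mod 60; arrow 135.0 n 24 167
```

It ran on by one click and settled. I'll retract radially, go back and repeat.

```bash
python3 -m jog '[[[0,-15,0,0,0,0,0],[0,-32,0,0,0,0,0],[0,-34,0,0,0,0,0],[-20,-34,0,0,0,0,0],[-42,-34,0,0,0,0,0],[-42,-34,0,0,0,0,0],[-42,-20,0,0,0,0,0],[-42,-4,0,0,0,0,0],[-42,1,0,0,0,0,0],[-42,1,0,0,0,0,0]]]' >/dev/null
python3 -c "
from h import *
rel();wheel()"
python3 -m jog '[[[5,0,0,0,0,0,0],[9,0,0,0,0,0,0],[14,0,0,0,0,0,0],[19,0,0,0,0,0,0],[24,0,0,0,0,0,0],[29,0,0,0,0,0,0],[34,0,0,0,0,0,0],[37,0,0,0,0,0,0],[40,0,0,0,0,0,0],[42,0,0,0,0,0,0]]]' >/dev/null
python3 -m jog '[[[0,0,0,0,0,0,0],[0,0,0,0,0,0,0],[0,0,0,0,0,0,0]]]' >/dev/null
python3 -c "
from h import *
rel();wheel()"
```

```text
t 5.25 XY [-39.4 -65. ] z 145.3 yaw y 26.3 tilt [-0.    -0.001 -1.   ] F [-0.1  0.3 -0.1] 0.005820692924094438
teeth at -18.8 mod 60; arrow 130.2 n 90 204
t 6.6 XY [  1.7 -65.7] z 145.6 yaw y 26.3 tilt [-0.  0. -1.] F [-0.3 -0.  -0.6] 0.006464900035010237
teeth at -18.4 mod 60; arrow 65.2 n 16 168
```

```bash
python3 -m jog '[[[0,-15,0,0,0,0,0],[0,-32,0,0,0,0,0],[0,-34,0,0,0,0,0],[-20,-34,0,0,0,0,0],[-42,-34,0,0,0,0,0],[-42,-34,0,0,0,0,0],[-42,-20,0,0,0,0,0],[-42,-4,0,0,0,0,0],[-42,0,0,0,0,0,0],[-42,0,0,0,0,0,0]]]' >/dev/null
python3 -c "
from h import *
rel();wheel()"
python3 -m jog '[[[5,0,0,0,0,0,0],[9,0,0,0,0,0,0],[14,0,0,0,0,0,0],[19,0,0,0,0,0,0],[24,0,0,0,0,0,0],[29,0,0,0,0,0,0],[34,0,0,0,0,0,0],[37,0,0,0,0,0,0],[40,0,0,0,0,0,0],[42,0,0,0,0,0,0]]]' >/dev/null
python3 -m jog '[[[0,0,0,0,0,0,0],[0,0,0,0,0,0,0],[0,0,0,0,0,0,0]]]' >/dev/null
python3 -c "
from h import *
rel();wheel()"
python3 -m jog '[[[0,-15,0,0,0,0,0],[0,-32,0,0,0,0,0],[0,-34,0,0,0,0,0],[-20,-34,0,0,0,0,0],[-42,-34,0,0,0,0,0],[-42,-34,0,0,0,0,0],[-42,-20,0,0,0,0,0],[-42,-4,0,0,0,0,0],[-42,0,0,0,0,0,0],[-42,0,0,0,0,0,0]]]' >/dev/null
python3 -c "
from h import *
rel();wheel('t3.png')"
```

```text
t 7.65 XY [-39.5 -65.2] z 145.3 yaw y 26.3 tilt [-0.    -0.001 -1.   ] F [ 0.2  0.5 -0.3] 0.00242927962720274
teeth at -18.9 mod 60; arrow 70.1 n 97 211
t 9.0 XY [  1.7 -65.8] z 145.6 yaw y 26.3 tilt [-0.  0. -1.] F [-0.8 -0.4  0.4] 0.005233535666803697
teeth at -18.4 mod 60; arrow 14.1 n 64 170
t 10.05 XY [-39.5 -65.2] z 145.3 yaw y 26.3 tilt [-0.    -0.001 -1.   ] F [ 0.8 -0.8  1. ] 0.0030041146876634535
teeth at -18.9 mod 60; arrow 13.5 n 56 209
```

View pics/t3.png

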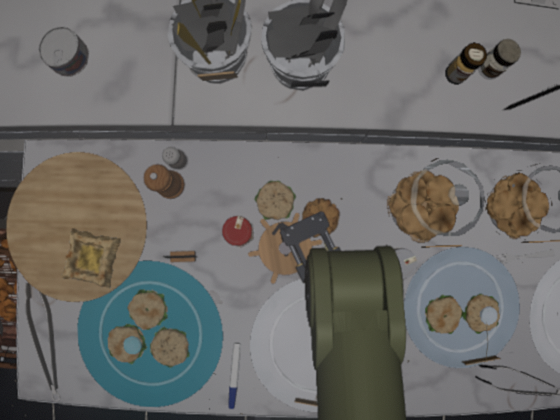

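The arm and gripper, at (305,230), now cover most of the wheel. The items around the pedestal have not moved, and the arrow measures about 13°, towards the roll. That leaves one click, after which I'll withdraw and lift clear.

```bash
python3 -m jog '[[[5,0,0,0,0,0,0],[9,0,0,0,0,0,0],[14,0,0,0,0,0,0],[19,0,0,0,0,0,0],[24,0,0,0,0,0,0],[29,0,0,0,0,0,0],[34,0,0,0,0,0,0],[37,0,0,0,0,0,0],[40,0,0,0,0,0,0],[42,0,0,0,0,0,0]]]' >/dev/null
python3 -m jog '[[[0,0,0,0,0,0,0],[0,0,0,0,0,0,0],[0,0,0,0,0,0,0]]]' >/dev/null
python3 -c "
from h import *
rel();wheel()"
python3 -m jog '[[[0,-15,0,0,0,0,0],[0,-32,0,0,0,0,0],[0,-34,-10,0,0,0,0],[0,-34,-50,0,0,0,0],[40,-34,-90,0,0,0,0],[90,-34,-90,0,0,0,0],[140,-34,-90,0,0,0,0],[190,-34,-90,0,0,0,0],[200,-34,-90,0,0,0,0],[200,-34,-90,0,0,0,0]]]' >/dev/null
python3 -c "
from h import *
rel();wheel('t4.png')"
```

```text
t 11.4 XY [  1.7 -65.8] z 145.6 yaw y 26.3 tilt [-0.  0. -1.] F [ 0.7  0.6 -0.1] 0.005407576940593517
teeth at -18.4 mod 60; arrow -75.9 n 11 167
t 12.45 XY [ 204.7 -100.3] z 236.3 yaw y 26.6 tilt [ 0.     0.001 -1.   ] F [ 0.6 -0.3 -0.1] 0.00539348787587446
teeth at -18.8 mod 60; arrow -47.0 n 105 256
```

View pics/t4.png

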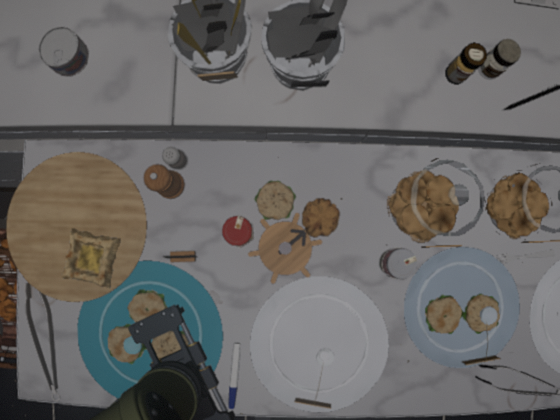

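The arrow, at (298,237), points at the muffin at (320,217). Nothing has been displaced and the gripper is clear of everything, so I'm handing in.

```bash
python3 -c "
from bench import ctrl
print(ctrl.close_job())"
```

```text
the job is handed in; nothing more can be done
None
```

The dial was flicked four clicks clockwise and rests pointing at the muffin; nothing round the pedestal moved in the camera views, the robot was clear of everything, and the job is handed in.

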